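Segregate reagent bottles into the organic and aqueous carriers

TASK

The reagents left out on the bench after sample preparation must be put away by hazard class: stand the two amber bottles (organic solvents) in the red carrier and the two clear bottles (aqueous) in the blue carrier, in each carrier the larger bottle in the large well and the smaller one in the small well, upright and all the way down. Set each bottle down on the well floor rather than dropping it, never let a bottle fall over, and leave the volumetric flask standing where it is.

Things in the scene. Friction and masses are not known exactly. Their poses are not given: they have to be found in the camera images.
- amber_large: Large brown (amber) reagent bottle, 0.38 kg; body 66 mm in diameter, 132 mm tall over the cap; black screw cap (fixed on), 41 mm in diameter, taking up the top 21 mm; take it by the cap from above or round the body. Origin at the centre of its underside, z up along the bottle, which may lean by up to 3 degrees.
- amber_small: Small brown (amber) reagent bottle, 0.16 kg; body 48 mm in diameter, 102 mm tall over the cap; white screw cap (fixed on), 32 mm in diameter, taking up the top 21 mm; take it by the cap from above or round the body. Origin at the centre of its underside, z up along the bottle, which may lean by up to 3 degrees.
- clear_large: Large clear reagent bottle, 0.42 kg; body 68 mm in diameter, 146 mm tall over the cap; blue screw cap (fixed on), 42 mm in diameter, taking up the top 21 mm; take it by the cap from above or round the body. Origin at the centre of its underside, z up along the bottle, which may lean by up to 3 degrees.
- clear_small: Small clear reagent bottle, 0.20 kg; body 54 mm in diameter, 108 mm tall over the cap; blue screw cap (fixed on), 35 mm in diameter, taking up the top 21 mm; take it by the cap from above or round the body. Origin at the centre of its underside, z up along the bottle, which may lean by up to 3 degrees.
- red_carrier: Red bottle carrier, fixed: a 104 x 190 mm spill tray, lip 20 mm high, with two round cups (wells). Origin: centre of its underside; x across, y along its length, z up. Large well, 80 mm wide inside, at x 0, y +42 mm; small well, 66 mm, at x 0, y -47 mm; both flare 3 mm at the rim, 38 mm up; well floors 10 mm up. Card holder on the -x side, low steel bail at each end. May stand either way round.
- blue_carrier: Blue bottle carrier, fixed: a 104 x 190 mm spill tray, lip 20 mm high, with two round cups (wells). Origin: centre of its underside; x across, y along its length, z up. Large well, 80 mm wide inside, at x 0, y +42 mm; small well, 66 mm, at x 0, y -47 mm; both flare 3 mm at the rim, 38 mm up; well floors 10 mm up. Card holder on the -x side, low steel bail at each end. May stand either way round.
- flask: Glass volumetric flask standing among the bottles, to be left alone: pear-shaped bulb 50 mm in diameter and 50 mm high, thin 12 mm neck, stoppered, 158 mm tall, light (60 g) and easily knocked over. Origin at the centre of its underside.
There are look-alikes about, which are no part of the job. Leave any green, pink or yellow look-alike of the amber_small alone.

How it is judged (in metres and radians):
At the end, for the whole second after the job is handed in: Amber bottles in the red carrier, clear in the blue, large in the large and small in the small wells: within 12 mm of the well centre along each carrier axis, underside within 4 mm of the well floor, upright to 0.1 rad, released, at rest; flask upright within 20 mm of its start (x of amber_large in the frame of red_carrier between -0.012 and 0.012 m and y of amber_large in the frame of red_carrier between 0.03 and 0.054 m and z of amber_large in the frame of red_carrier between 0.006 and 0.014 m and angle between each of amber_large, amber_small, clear_large, clear_small, flask's own z axis and vertical below 0.1 rad and linear speed of each of amber_large, amber_small, clear_large, clear_small below 0.02 m/s and contact force between each of amber_large, amber_small, clear_large, clear_small and the fingers below 0.2 N and x of amber_small in the frame of red_carrier between -0.012 and 0.012 m and y of amber_small in the frame of red_carrier between -0.059 and -0.035 m and z of amber_small in the frame of red_carrier between 0.006 and 0.014 m and x of clear_large in the frame of blue_carrier between -0.012 and 0.012 m and y of clear_large in the frame of blue_carrier between 0.03 and 0.054 m and z of clear_large in the frame of blue_carrier between 0.006 and 0.014 m and x of clear_small in the frame of blue_carrier between -0.012 and 0.012 m and y of clear_small in the frame of blue_carrier between -0.059 and -0.035 m and z of clear_small in the frame of blue_carrier between 0.006 and 0.014 m and distance of flask from where it was at the start of the episode below 0.02 m); the robot touches nothing.
It fails at once if a reagent bottle is tipped over (more than 0.5 rad) (angle between any of amber_large, amber_small, clear_large, clear_small's own z axis and vertical above 0.5 rad).
It fails at once if the flask is pushed more than 20 mm or tipped (distance of flask from where it was at the start of the episode above 0.02 m or angle between flask's own z axis and vertical above 0.4 rad).
It fails at once if a bottle drops into a well (faster than 0.5 m/s within 25 mm of the floor) instead of being set down ((horizontal distance between amber_large and red_carrier below 0.07 m and z of amber_large in the frame of red_carrier below 0.035 m and linear speed of amber_large above 0.5 m/s) or (horizontal distance between amber_large and blue_carrier below 0.07 m and z of amber_large in the frame of blue_carrier below 0.035 m and linear speed of amber_large above 0.5 m/s) or (horizontal distance between amber_small and red_carrier below 0.07 m and z of amber_small in the frame of red_carrier below 0.035 m and linear speed of amber_small above 0.5 m/s) or (horizontal distance between amber_small and blue_carrier below 0.07 m and z of amber_small in the frame of blue_carrier below 0.035 m and linear speed of amber_small above 0.5 m/s) or (horizontal distance between clear_large and red_carrier below 0.07 m and z of clear_large in the frame of red_carrier below 0.035 m and linear speed of clear_large above 0.5 m/s) or (horizontal distance between clear_large and blue_carrier below 0.07 m and z of clear_large in the frame of blue_carrier below 0.035 m and linear speed of clear_large above 0.5 m/s) or (horizontal distance between clear_small and red_carrier below 0.07 m and z of clear_small in the frame of red_carrier below 0.035 m and linear speed of clear_small above 0.5 m/s) or (horizontal distance between clear_small and blue_carrier below 0.07 m and z of clear_small in the frame of blue_carrier below 0.035 m and linear speed of clear_small above 0.5 m/s)).
It also fails if it takes over 104 s, if anything falls off the work surface, if the arm or the gripper's body presses on something with over 40 N, if the wrist force passes 120 N, or if a joint passes its speed limit or range.

ROBOT

A 6-joint arm with a two-finger parallel gripper is mounted at the origin on a cart in front of the work surface, level with it; the furniture and walls round the work are solid. World frame = base frame: x ahead of the robot, y to its left, z up, the work surface at z = 0. Lengths are in mm, angles in rad, forces in N, time in s.
With the tool pointing down it reaches from about 350 to 975 mm from the base axis. Payload 4.9 kg.
Tool frame: the origin (TCP) lies midway between the tips of the shut fingers; the grasp point (between the pads) lies 19 mm behind it; z points along the fingers, y is the line along which they close (so a half turn about z gives the same grasp; the last joint's range is limited). The gripper opens to 85 mm and grips with 20 to 120 N. Pads are 22 mm wide; open, the fingers measure 114 mm over their backs; the gripper's body (76 mm by 85 mm) begins 54 mm behind the grasp point. The pads swing forward as they close: fully open they stand 13 mm farther back than shut.
Start: joints at [1.155, 0.053, 1.613, -0, 1.476, -0.119], TCP at [182.778, 597.657, 231.304] pointing down, gripper open.
Joint ranges: [-3.01, 3.01], [-1.01, 2.22], [0.06, 2.58], [-1.02, 4.17], [0.09, 2.62], [-3.14, 3.14]. Speed limits (rad/s): [2.57, 2.57, 3.14, 3.14, 3.14, 3.14].

INTERFACE

Orientations are given as a rotation vector (axis times angle).
In Python, from bench import get_obs, optics, order gives the robot as it stands. The module is installed in compiled form; this text tells all that it offers.
- The arm moves only by the tool step_arm, never from a script. Its arguments are lists of equal length, an entry for each row: "fingers": the opening, from 0 (shut) to 1 (fully open); "translation": the shift along the tool's x, y, z in cm, a list of three; "rot": the turn, a rotation vector about the tool's x, y, z in rad, a list of three. A call has 1 to 10 rows; each row shifts and turns the commanded pose from where the row before left it, along the tool's axes as they then stand; what a row does not reach is not made up. A row lasts 1/8 s, in which the tool goes at most 62.5 mm and 10.7 degrees, less where a joint would pass 70% of its speed; a pose out of reach is approached as far as the arm can. A call is refused whole if a number of a shift passes 6.25 or a number of a turn 0.188, either way. A call with a gripper value outside its range is refused whole. The fingers move at their own pace and stop on an object; the grip force is fixed at half the most. Time passes only in rows, so rows that do not move let the fingers close. It gives the time, the measured TCP pose, the force, the opening and the grip force at its end, in the units of the state.
- get_obs(): the state, without advancing time (a new reading comes with each control period).
- optics.capture(name): name is "side" or "top" or "wrist"; returns the picture (420x560x3 uint8, red, green, blue); there is no depth.
- optics.camera_params(name): a dict with "K" (3x3 intrinsics, pixels), "extrinsics" (4x4, takes a point from world to camera coordinates). Camera axes: x right, y down, z forward; pixel columns grow to the right and rows downward; lengths in mm; the calibration is good to about 2 mm. A picture is of the moment at which its call begins: read the wrist's pose just before it. camera_params takes no time and is no camera call; for the wrist camera it gives the pose at the moment of the call.
- order.hand_in(): hands the job in; it is judged then, once.
The state is a dict: "clock": time; "joint_positions": joint angles; "joint_velocities": joint speeds; "joint_torque": joint torques, N m; "ee_pos": TCP position; "eef_rot": TCP orientation; "force": force on the tool from outside, world axes, zero at the start; "torque": the same for the moment, N m; "width": finger opening in mm; "grasp_force": force on a finger pad.
Only numpy, scipy, OpenCV 4.12 (cv2) and the standard library are available. Lean on these libraries where they do the work, as an engineer would, in place of code of your own. Each camera call takes 0.05 s, during which the arm holds its last target. There are 200 camera calls.

## Working session

There is one attempt and no reset: what is moved stays moved. The work goes in short steps, Python scripts to look and compute and a tool call to move; the robot and the scene stay as the last step left them, time stands still between calls to the robot, and variables do not carry over. Pictures are saved under pics/ and viewed, at most 14 in all, crops included, and the job is handed in when it is done.

Besides the shell and the picture viewer there is one more tool, called after "Emit:" as name(argument=value, ...), one argument or row to a line, values as JSON. step_arm: Moves the arm, as the interface text tells. Its arguments: {"type":"object","properties":{"fingers":{"type":"array","items":{"type":"number"}},"translation":{"type":"array","items":{"type":"array","items":{"type":"number"}}},"rot":{"type":"array","items":{"type":"array","items":{"type":"number"}}}},"required":["fingers","translation","rot"]}

```bash
mkdir -p pics; python3 - <<'E'
from bench import get_obs, optics
import cv2,numpy as np
o=get_obs();print(o)
for n in ["top","side"]:
    p=optics.camera_params(n);print(n,p["K"].tolist(),np.round(p["extrinsics"],3).tolist())
    cv2.imwrite(f"pics/{n}0.png",optics.capture(n)[:,:,::-1])
E
```

```text
{'clock': 0.0, 'joint_positions': array([ 1.15498493e+00,  5.33418264e-02,  1.61430530e+00,  1.16199464e-05,
        1.47594392e+00, -1.19000343e-01]), 'joint_velocities': array([ 0.00058586,  0.00121165,  0.00183037,  0.00069832, -0.00123975,
        0.00056633]), 'joint_torque': array([-2.43578106e-04, -3.93684947e+01, -3.70177639e+01, -1.01689232e-04,
        6.94522445e-03,  1.15445249e-05]), 'ee_pos': array([182.54290885, 597.10857729, 230.06555874]), 'eef_rot': array([-4.64442000e-01, -3.10652561e+00,  3.02218171e-03]), 'force': array([-0.23340374,  0.74332191, -0.25482996]), 'torque': array([0.02724018, 0.00662452, 0.00150932]), 'grasp_force': 0.0, 'width': 85.36397024421979}
top [[442.89774309971796, 0.0, 273.84780812171874], [0.0, 442.89774309971796, 207.7331696061178], [0.0, 0.0, 1.0]] [[0.025, -0.999, 0.021, 70.9], [-0.989, -0.028, -0.144, 534.822], [0.144, -0.017, -0.989, 869.193], [0.0, 0.0, 0.0, 1.0]]
side [[424.51683235642923, 0.0, 280.05667637999795], [0.0, 424.51683235642923, 215.675238210262], [0.0, 0.0, 1.0]] [[-0.762, 0.648, 0.006, 364.22], [0.477, 0.567, -0.672, -271.56], [-0.439, -0.509, -0.741, 1199.553], [0.0, 0.0, 0.0, 1.0]]
```

View pics/top0.png

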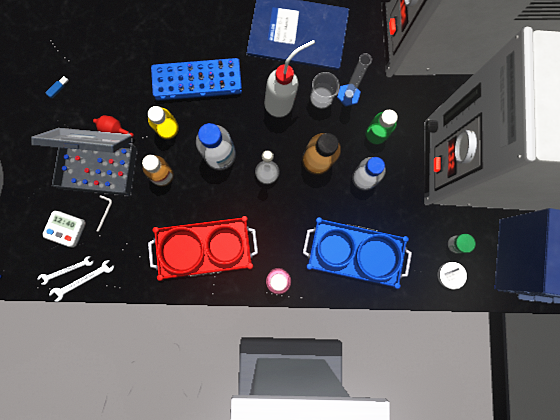

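View pics/side0.png

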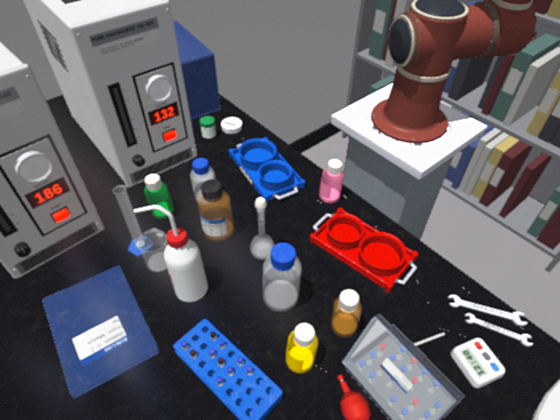

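Top view: red carrier at about (203,248) with its large well on the left at (181,252). Blue carrier at about (357,252) with its large well on the right at (379,257). Caps: amber_large (325,143), amber_small (150,163), clear_large (210,133), clear_small (375,166). Flask at (266,167).
The side view shows the same layout: clear_large cap (283,254), amber_large cap (211,188), clear_small cap (201,166), amber_small cap (348,299).

```bash
cat > h.py <<'E'
import numpy as np,cv2
from bench import get_obs, optics
from scipy.spatial.transform import Rotation as R
def ray(P,uv):
    E=P["extrinsics"];Rm=E[:3,:3];c=-Rm.T@E[:3,3]
    d=Rm.T@np.linalg.inv(P["K"])@np.array([uv[0],uv[1],1.]);return c,d/np.linalg.norm(d)
def onz(P,uv,z):
    c,d=ray(P,uv);return c+d*(z-c[2])/d[2]
def proj(P,X):
    q=P["K"]@(P["extrinsics"][:3,:3]@X+P["extrinsics"][:3,3]);return q[:2]/q[2]
def tri(P1,a,P2,b):
    c1,d1=ray(P1,a);c2,d2=ray(P2,b)
    A=np.stack([d1,-d2],1);s=np.linalg.lstsq(A,c2-c1,rcond=None)[0]
    p,q=c1+s[0]*d1,c2+s[1]*d2;return (p+q)/2,np.linalg.norm(p-q)
def blob(hsv,seed,lo,hi,rad=16):
    m=cv2.inRange(hsv,np.array(lo),np.array(hi));
    z=np.zeros_like(m);cv2.circle(z,seed,rad,255,-1);m&=z
    n,l,st,ce=cv2.connectedComponentsWithStats(m)
    if n<2:return None
    i=1+np.argmax(st[1:,4]);return ce[i],st[i]
E
python3 - <<'E'
from h import *
T=cv2.imread("pics/top0.png");S=cv2.imread("pics/side0.png")
PT=optics.camera_params("top");PS=optics.camera_params("side")
hT=cv2.cvtColor(T,cv2.COLOR_BGR2HSV);hS=cv2.cvtColor(S,cv2.COLOR_BGR2HSV)
blue=([105,150,60],[128,255,255]);white=([0,0,150],[180,60,255]);blk=([0,0,0],[180,255,55])
for n,a,b,c,H in [("AL",(328,143),(211,188),blk,132),("AS",(150,163),(348,299),white,102),("CL",(210,133),(283,254),blue,146),("CS",(375,166),(201,166),blue,108),("FL",(267,155),(261,202),white,158)]:
    A=blob(hT,a,*c);B=blob(hS,b,*c,rad=14)
    print(n,A[0].round(1),A[1],B[0].round(1),B[1],"plane",onz(PT,A[0],H-8).round(),"sideplane",onz(PS,B[0],H-9).round(),"tri",tri(PT,A[0],PS,B[0]))
crop=T[205:295,140:420];crop=cv2.resize(crop,None,fx=2.8,fy=2.8,interpolation=cv2.INTER_CUBIC)
crop2=cv2.resize(S[130:295,225:425],None,fx=1.8,fy=1.8,interpolation=cv2.INTER_CUBIC)
c=np.zeros((crop.shape[0]+crop2.shape[0],800,3),np.uint8);c[:crop.shape[0],:crop.shape[1]]=crop;c[crop.shape[0]:,:crop2.shape[1]]=crop2
cv2.imwrite("pics/crop.png",c);print(c.shape,crop.shape)
# carrier outline
for n,lo,hi in [("red",[[0,120,60],[170,120,60]],[[8,255,255],[180,255,255]]),("blue",[[105,120,60]],[[125,255,255]])]:
    m=sum(cv2.inRange(hT,np.array(l),np.array(h)) for l,h in zip(lo,hi));m[:212]=0;m[:,430:]=0
    cs,_=cv2.findContours(m,cv2.RETR_EXTERNAL,cv2.CHAIN_APPROX_NONE);k=max(cs,key=cv2.contourArea)
    r=cv2.minAreaRect(k);print(n,r,[onz(PT,p,20).round() for p in cv2.boxPoints(r)],onz(PT,r[0],20))
E
```

```text
AL [330.5 141. ] [315 127  30  30 443] [215.7 190.2] [203 175  23  24 191] plane [651. -18. 124.] sideplane [642.  -3. 123.] tri (array([645.55806098, -11.85114181, 121.85104695]), np.float64(16.991392226153017))
AS [150. 162.] [142 155  17  15 203] [348.3 299.3] [339 289  20  22 352] plane [607. 328.  94.] sideplane [606. 323.  93.] tri (array([607.45917169, 325.95569209,  97.69295479]), np.float64(3.3474375359444366))
CL [209.6 135. ] [198 123  24  25 459] [283.1 254.5] [271 242  26  27 548] plane [651. 210. 138.] sideplane [650. 209. 137.] tri (array([651.09754413, 209.59059159, 138.62744449]), np.float64(0.12128316386953325))
CS [375.1 165.7] [366 157  19  19 270] [200.2 164.9] [191 157  18  17 240] plane [ 612. -108.  100.] sideplane [ 611. -110.   99.] tri (array([ 611.75504323, -108.38343232,  100.66924456]), np.float64(0.4651284032989272))
FL [267.3 154.7] [263 151  10   9  66] [259.7 203.4] [255 197  11  15 119] plane [614. 102. 150.] sideplane [613. 101. 149.] tri (array([613.77402781, 101.43493645, 149.8613097 ]), np.float64(0.18411321123814078))
(549, 800, 3) (252, 784, 3)
red ((201.99249267578125, 247.93914794921875), (53.58106231689453, 96.9254150390625), 82.95423126220703) [array([487., 338.,  20.]), array([518., 141.,  20.]), array([408., 124.,  20.]), array([380., 318.,  20.])] [447.72369612 230.38948626  20.        ]
blue ((357.9772644042969, 252.60423278808594), (96.78772735595703, 53.36295700073242), 12.319445610046387) [array([412.,  18.,  20.]), array([520.,  -4.,  20.]), array([ 482., -202.,   20.]), array([ 375., -177.,   20.])] [446.57377843 -91.37756089  20.        ]
```

View pics/crop.png

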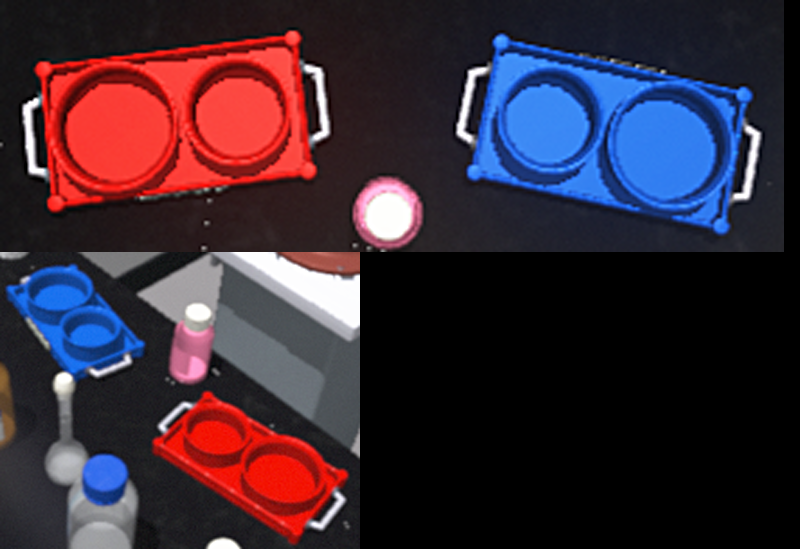

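The crop shows the corner posts of both carriers and the wells clearly. Red has its large well on the left (+Y) and blue has its large well on the right (−Y).

```bash
python3 - <<'E'
from h import *
PT=optics.camera_params("top");PS=optics.camera_params("side")
f=lambda p:(p[0]/2.8+140,p[1]/2.8+205)
for n,large,small,wl,ws in [("red",[(43,69),(56,203)],[(292,38),(309,171)],(116,128),(238,116)),("blue",[(745,95),(721,227)],[(501,41),(474,172)],(668,146),(547,124))]:
    L=np.mean([onz(PT,f(p),22) for p in large],0);S=np.mean([onz(PT,f(p),22) for p in small],0)
    c=(L+S)/2;d=(L-S)/np.linalg.norm(L-S)
    print(n,np.linalg.norm(L-S),c.round(),d.round(3),"large",(c+42*d).round(1),"small",(c-47*d).round(1),"rims",onz(PT,f(wl),38).round(),onz(PT,f(ws),38).round())
print("AL",tri(PT,(327.5,142.5),PS,(211,187)),onz(PT,(327.5,142.5),124))
M=R.from_rotvec(get_obs()["eef_rot"]);G=R.from_matrix(np.array([[0,1,0],[1,0,0],[0,0,-1.]]))
print((M.inv()*G).as_rotvec(),M.as_matrix().round(2))
E
```

```text
red 184.20177582235155 [448. 229.  22.] [-0.151  0.989  0.   ] large [441.7 270.3  22. ] small [455.2 182.3  22. ] rims [440. 269.  38.] [451. 182.  38.]
blue 184.81458134195051 [447. -91.  22.] [-0.191 -0.982  0.   ] large [ 438.5 -132.1   22. ] small [455.5 -44.7  22. ] rims [ 438. -129.   38.] [451. -42.  38.]
AL (array([646.555398  , -11.21017857, 128.27886092]), np.float64(0.599547320907898)) [648.0837203  -12.01792187 124.        ]
[-1.77893997e-03  1.02199850e-03  1.27402061e+00] [[-0.96  0.29 -0.  ]
 [ 0.29  0.96 -0.  ]
 [ 0.   -0.   -1.  ]]
```

Emit:
step_arm(
  fingers=[0.7,0.7,0.7,0.7,0.7,0.7,0.7],
  translation=[
    [0,0,0],
    [0,0,0],
    [0,0,0],
    [0,0,0],
    [0,0,0],
    [0,0,0],
    [0,0,0],
  ],
  rot=[
    [0,0,0.18],
    [0,0,0.18],
    [0,0,0.18],
    [0,0,0.18],
    [0,0,0.18],
    [0,0,0.18],
    [0,0,0.18],
  ],
)

```text
clock: 0.98
ee_pos: [182.6, 597.3, 230.5]
eef_rot: [2.212, 2.23, -0.002]
force: [-0.4, -0.5, -0.5]
width: 59.9
grasp_force: 0.0
```

Emit:
step_arm(
  fingers=[0.7,0.7,0.7,0.7,0.7,0.7,0.7,0.7,0.7,0.7],
  translation=[
    [-2.7,4.25,0],
    [-2.7,4.25,0],
    [-2.7,4.25,0],
    [-2.7,4.25,0],
    [-2.7,4.25,0],
    [-2.7,4.25,0],
    [-2.7,4.25,0],
    [-2.7,4.25,0],
    [-2.7,4.25,0],
    [-2.7,4.25,0],
  ],
  rot=[
    [0,0,0],
    [0,0,0],
    [0,0,0],
    [0,0,0],
    [0,0,0],
    [0,0,0],
    [0,0,0],
    [0,0,0],
    [0,0,0],
    [0,0,0],
  ],
)

```text
clock: 2.22
ee_pos: [612.5, 332.5, 230.5]
eef_rot: [-2.206, -2.236, 0.002]
force: [0.0, -0.1, 0.4]
width: 59.9
grasp_force: 0.0
```

```bash
python3 - <<'E'
from h import *
P=optics.camera_params("wrist");print(get_obs()["ee_pos"],P["K"][0],(-P["extrinsics"][:3,:3].T@P["extrinsics"][:3,3]).round())
I=optics.capture("wrist")[:,:,::-1].copy();cv2.imwrite("pics/w1.png",I)
print(proj(P,np.array([607,327,96.])))
E
```

```text
[612.52845473 332.49078894 230.5333907 ] [355.82426462   0.         281.81745542] [611. 402. 374.]
[275.31803998 210.91100378]
```

View pics/w1.png

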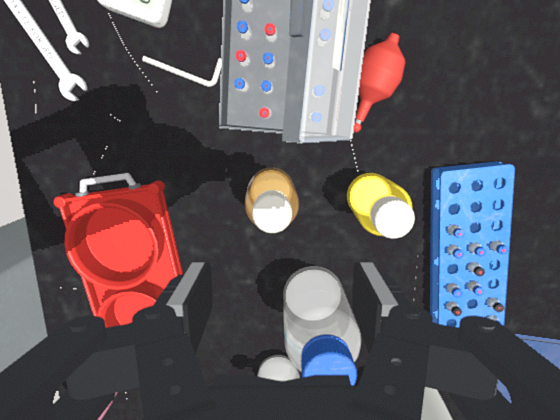

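The wrist view shows the amber_small cap at (272,212), within 3 px of the prediction, and the clear_large cap at (330,362).

```bash
python3 - <<'E'
from h import *
P=optics.camera_params("wrist");PT=optics.camera_params("top")
h=cv2.cvtColor(cv2.imread("pics/w1.png"),cv2.COLOR_BGR2HSV)
A=blob(h,(272,212),[0,0,150],[180,60,255],30);print(A,onz(P,A[0],96),tri(P,A[0],PT,(150,162)))
print(proj(P,np.array([441,270,38.])),proj(P,np.array([441,270,10.])))
E
```

```text
(array([271.6351551 , 211.52067947]), array([ 252,  190,   40,   43, 1354], dtype=int32)) [609.1031672 321.9872131  96.       ] (array([607.23006229, 324.97263649, 103.00647413]), np.float64(4.580763893848645))
[105.09139179 244.95763911] [117.42426855 235.75453114]
```

Emit:
step_arm(
  fingers=[0.7,0.7,0.7,0.7,0.7,0.7,0,0,0,0],
  translation=[
    [-0.75,-0.45,3],
    [0,0,4],
    [0,0,4],
    [0,0,3],
    [0,0,2],
    [0,0,0],
    [0,0,0],
    [0,0,0],
    [0,0,0],
    [0,0,0],
  ],
  rot=[
    [0,0,0],
    [0,0,0],
    [0,0,0],
    [0,0,0],
    [0,0,0],
    [0,0,0],
    [0,0,0],
    [0,0,0],
    [0,0,0],
    [0,0,0],
  ],
)

```text
clock: 3.52
ee_pos: [608.7, 326.9, 74.6]
eef_rot: [2.205, 2.236, 0.006]
force: [-2.1, 0.4, 7.4]
width: 36.4
grasp_force: 57.4
```

Emit:
step_arm(
  fingers=[0.7,0.7,0.7,0,0,0,0],
  translation=[
    [0,0,0],
    [0,0,0],
    [0,0,-0.8],
    [0,0,0],
    [0,0,0],
    [0,0,0],
    [0,0,0],
  ],
  rot=[
    [0,0,0],
    [0,0,0],
    [0,0,0],
    [0,0,0],
    [0,0,0],
    [0,0,0],
    [0,0,0],
  ],
)

```text
clock: 4.4
ee_pos: [607.7, 326.4, 80.5]
eef_rot: [2.206, 2.237, 0.002]
force: [-0.9, -0.4, 4.6]
width: 31.7
grasp_force: 56.4
```

Emit:
step_arm(
  fingers=[0,0,0,0,0,0,0,0],
  translation=[
    [0,0,-2],
    [0,0,-3],
    [0,0,-3],
    [-3.6,-3.9,0],
    [-3.6,-3.9,0],
    [-3.6,-3.9,0],
    [-3.6,-3.75,0],
    [0,0,0],
  ],
  rot=[
    [0,0,0],
    [0,0,0],
    [0,0,0],
    [0,0,0],
    [0,0,0],
    [0,0,0],
    [0,0,0],
    [0,0,0],
  ],
)

```text
clock: 5.4
ee_pos: [451.4, 178.1, 157.9]
eef_rot: [-2.207, -2.234, 0.004]
force: [-0.1, 1.1, -2.1]
width: 31.5
grasp_force: 55.2
```

```bash
python3 - <<'E'
from h import *
P=optics.camera_params("wrist");print(get_obs()["ee_pos"])
I=optics.capture("wrist")[:,:,::-1].copy()
S=optics.capture("side")[:,:,::-1].copy()
cv2.imwrite("pics/w2raw.png",I)
for p in [(441,270),(453.5,182)]:
    for z in(38,10): cv2.circle(I,tuple(int(v) for v in proj(P,np.array([*p,z]))),3,(0,255,0),-1)
cv2.imwrite("pics/w2.png",np.hstack([cv2.resize(I,(460,345)),cv2.resize(S[150:350,240:440],(340,345))]))
E
```

```text
[451.44094618 178.05749158 157.91988172]
```

View pics/w2.png

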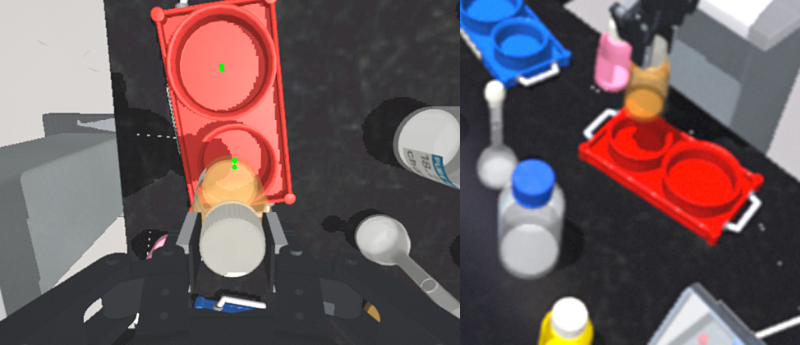

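The wrist view shows the predicted well centres (green) within about 2 mm of the actual wells. The bottle hangs straight.

Emit:
step_arm(
  fingers=[0,0,0,0,0,0,0,0,0],
  translation=[
    [0.5,0.2,0],
    [0,0,2],
    [0,0,2],
    [0,0,1.3],
    [0,0,0.7],
    [0,0,0.4],
    [0,0,0.2],
    [0,0,0.2],
    [0,0,0],
  ],
  rot=[
    [0,0,0],
    [0,0,0],
    [0,0,0],
    [0,0,0],
    [0,0,0],
    [0,0,0],
    [0,0,0],
    [0,0,0],
    [0,0,0],
  ],
)

```text
clock: 6.62
ee_pos: [456.7, 184.9, 91.5]
eef_rot: [2.206, 2.237, 0.001]
force: [-0.2, 0.0, -2.1]
width: 31.7
grasp_force: 55.3
```

Emit:
step_arm(
  fingers=[0,0,0,0,0],
  translation=[
    [-0.2,-0.3,0],
    [0,0,0.2],
    [0,0,0.1],
    [0,0,0.1],
    [0,0,0],
  ],
  rot=[
    [0,0,0],
    [0,0,0],
    [0,0,0],
    [0,0,0],
    [0,0,0],
  ],
)

```text
clock: 7.25
ee_pos: [454.5, 183.5, 90.6]
eef_rot: [-2.206, -2.237, -0.002]
force: [-6.7, 0.2, 13.0]
width: 31.7
grasp_force: 62.6
```

Emit:
step_arm(
  fingers=[0.7,0.7,0.85,0.85,0.85,0.85,0.85,0.85,0.85,0.85],
  translation=[
    [0,0,0],
    [0,0,0],
    [0,0,-2],
    [0,0,-5],
    [0,0,-6],
    [0.5,4,0],
    [0.5,4,0],
    [0.5,4,0],
    [0.5,4,0],
    [0.5,3.6,0],
  ],
  rot=[
    [0,0,0],
    [0,0,0],
    [0,0,0],
    [0,0,0],
    [0,0,0],
    [0,0,0],
    [0,0,0],
    [0,0,0],
    [0,0,0],
    [0,0,0],
  ],
)

```text
clock: 8.5
ee_pos: [650.5, 210.6, 216.4]
eef_rot: [-2.206, -2.236, 0.001]
force: [-0.5, -0.3, 0.4]
width: 72.7
grasp_force: 0.0
```

```bash
python3 - <<'E'
from h import *
P=optics.camera_params("wrist");PT=optics.camera_params("top");print(get_obs()["ee_pos"])
I=optics.capture("wrist")[:,:,::-1].copy()
T=optics.capture("top")[:,:,::-1].copy()
h=cv2.cvtColor(I,cv2.COLOR_BGR2HSV)
q=proj(P,np.array([651,210,138.]));print(q)
A=blob(h,tuple(int(v) for v in q),[105,150,60],[128,255,255],45);print(A,onz(P,A[0],140),tri(P,A[0],PT,(209.6,135)))
hT=cv2.cvtColor(T,cv2.COLOR_BGR2HSV)
B=blob(hT,(226,242),[0,0,140],[180,70,255],22)
if B: print(B,onz(PT,B[0],105))
cv2.imwrite("pics/w3.png",np.hstack([cv2.resize(I,(460,345)),cv2.resize(T[180:300,130:250],(340,345))]))
E
```

```text
[650.46372329 210.64764648 216.44145933]
[283.11825911 226.13389636]
(array([280.5482866 , 218.03115265]), array([ 251,  192,   63,   54, 2247], dtype=int32)) [649.24962599 216.06317817 140.        ] (array([651.25391931, 211.99574568, 131.45001838]), np.float64(5.032876822295683))
```

View pics/w3.png

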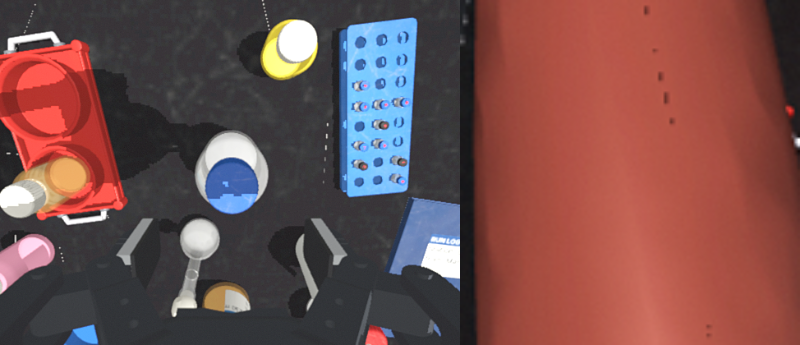

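Amber_small stands in the red small well. The clear_large cap is straight below the gripper at (233,185), and the wash bottle and flask are clear of the fingers.

Emit:
step_arm(
  fingers=[0.85,0.85,0.85,0.85,0.85],
  translation=[
    [0,0,3],
    [0,0,2.5],
    [0,0,2],
    [0,0,1.5],
    [0,0,0],
  ],
  rot=[
    [0,0,0],
    [0,0,0],
    [0,0,0],
    [0,0,0],
    [0,0,0],
  ],
)

```text
clock: 9.22
ee_pos: [648.2, 210.5, 125.8]
eef_rot: [-2.205, -2.236, 0.003]
force: [-0.4, 0.9, 0.3]
width: 72.6
grasp_force: 0.0
```

Emit:
step_arm(
  fingers=[0.85,0,0,0,0,0],
  translation=[
    [0,0.2,0.1],
    [0,0,0],
    [0,0,0],
    [0,0,0],
    [0,0,0],
    [0,0,0],
  ],
  rot=[
    [0,0,0],
    [0,0,0],
    [0,0,0],
    [0,0,0],
    [0,0,0],
    [0,0,0],
  ],
)

```text
clock: 9.98
ee_pos: [652.0, 210.9, 127.8]
eef_rot: [2.205, 2.236, 0.003]
force: [-1.2, 0.3, 5.5]
width: 40.5
grasp_force: 60.7
```

Emit:
step_arm(
  fingers=[0,0,0,0,0,0,0],
  translation=[
    [0,0,-2],
    [0,0,-4],
    [0,0,-4.5],
    [0,0,-3.5],
    [0,-4.7,0],
    [0,-4.7,0],
    [0,-4.7,0],
  ],
  rot=[
    [0,0,0],
    [0,0,0],
    [0,0,0],
    [0,0,0],
    [0,0,0],
    [0,0,0],
    [0,0,0],
  ],
)

```text
clock: 10.85
ee_pos: [508.4, 208.4, 266.0]
eef_rot: [-2.206, -2.236, 0.002]
force: [-0.2, 0.9, -2.6]
width: 40.2
grasp_force: 61.5
```

Emit:
step_arm(
  fingers=[0,0,0,0,0,0,0,0,0,0],
  translation=[
    [-4.2,-0.9,0],
    [-4.2,-0.9,0],
    [-4.2,-0.9,0],
    [-4.2,-0.9,0],
    [-4.2,-0.9,0],
    [-4.2,-0.9,0],
    [-4.2,-0.9,0],
    [-3,-0.6,0],
    [-1.8,-0.4,0],
    [0,0,0],
  ],
  rot=[
    [0,0,0],
    [0,0,0],
    [0,0,0],
    [0,0,0],
    [0,0,0],
    [0,0,0],
    [0,0,0],
    [0,0,0],
    [0,0,0],
    [0,0,0],
  ],
)

```text
clock: 12.1
ee_pos: [441.4, -135.0, 266.1]
eef_rot: [-2.208, -2.234, 0.0]
force: [-0.5, 0.5, -2.7]
width: 40.3
grasp_force: 62.0
```

```bash
python3 - <<'E'
from h import *
P=optics.camera_params("wrist");print(get_obs()["ee_pos"])
I=optics.capture("wrist")[:,:,::-1].copy()
S=optics.capture("side")[:,:,::-1].copy()
for p in [(438.5,-131),(453.5,-43.5)]:
    for z in(38,10): cv2.circle(I,tuple(int(v) for v in proj(P,np.array([*p,z]))),3,(0,255,0),-1)
cv2.imwrite("pics/w4.png",np.hstack([cv2.resize(I,(460,345)),cv2.resize(S[50:250,150:350],(340,345))]))
E
```

```text
[ 441.392588   -134.97880127  266.08509734]
```

View pics/w4.png

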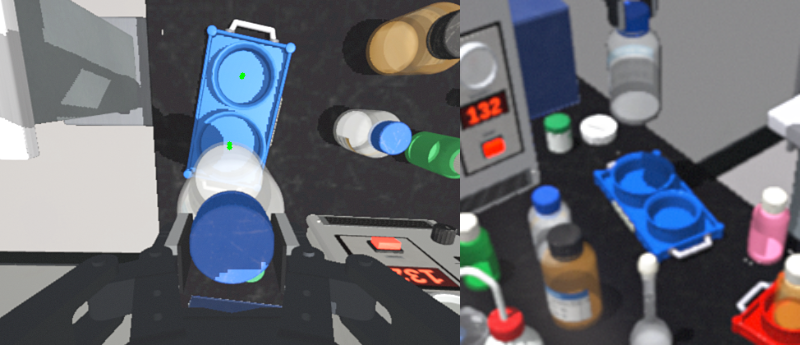

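The hanging bottle is upright over the blue large well, and the green well predictions match the wells, for example the small one at (242,75).

Emit:
step_arm(
  fingers=[0,0,0,0,0,0],
  translation=[
    [0.4,-0.3,0],
    [0,0,3],
    [0,0,3],
    [0,0,2],
    [0,0,0.8],
    [0,0,0],
  ],
  rot=[
    [0,0,0],
    [0,0,0],
    [0,0,0],
    [0,0,0],
    [0,0,0],
    [0,0,0],
  ],
)

```text
clock: 12.95
ee_pos: [439.1, -130.1, 178.4]
eef_rot: [-2.205, -2.237, 0.0]
force: [0.2, 0.2, -3.2]
width: 40.0
grasp_force: 61.9
```

Emit:
step_arm(
  fingers=[0,0,0,0,0,0],
  translation=[
    [0,0,1.5],
    [0,0,1.3],
    [0,0,0.6],
    [0,0,0.3],
    [0,0,0.2],
    [0,0,0],
  ],
  rot=[
    [0,0,0],
    [0,0,0],
    [0,0,0],
    [0,0,0],
    [0,0,0],
    [0,0,0],
  ],
)

```text
clock: 13.7
ee_pos: [439.1, -130.4, 139.5]
eef_rot: [2.206, 2.237, 0.0]
force: [0.1, -0.7, -3.2]
width: 40.2
grasp_force: 62.1
```

Emit:
step_arm(
  fingers=[0,0,0,0,0],
  translation=[
    [0,0,0.15],
    [0,0,0.1],
    [0,0,0.1],
    [0,0,0],
    [0,0,0],
  ],
  rot=[
    [0,0,0],
    [0,0,0],
    [0,0,0],
    [0,0,0],
    [0,0,0],
  ],
)

```text
clock: 14.32
ee_pos: [439.5, -130.7, 137.9]
eef_rot: [2.205, 2.236, -0.0]
force: [-2.8, 1.2, 6.6]
width: 40.3
grasp_force: 63.6
```

Emit:
step_arm(
  fingers=[0.8,0.8,0.72,0.72,0.72,0.72,0.72,0.72,0.72,0.72],
  translation=[
    [0,0,0],
    [0,0,0],
    [0,0,-2],
    [0,0,-3],
    [0,0,-4],
    [0.5,4,0],
    [0.5,4,0],
    [0.5,4,0],
    [0.5,4,0],
    [0,1,0],
  ],
  rot=[
    [0,0,0],
    [0,0,0],
    [0,0,0],
    [0,0,0],
    [0,0,0],
    [0,0,0],
    [0,0,0],
    [0,0,0],
    [0,0,0],
    [0,0,0],
  ],
)

```text
clock: 15.58
ee_pos: [610.1, -107.5, 225.1]
eef_rot: [-2.204, -2.238, 0.0]
force: [-0.9, -0.0, 0.3]
width: 61.8
grasp_force: 0.0
```

```bash
python3 - <<'E'
from h import *
P=optics.camera_params("wrist");PT=optics.camera_params("top");print(get_obs()["ee_pos"])
for uv in [(425,200),(427,125)]:
  print([onz(PT,uv,z).round() for z in (0,100,200)])
print("green",onz(PT,(388,119),94))
I=optics.capture("wrist")[:,:,::-1].copy()
h=cv2.cvtColor(I,cv2.COLOR_BGR2HSV)
q=proj(P,np.array([611.5,-109,100.]));print(q)
A=blob(h,tuple(int(v) for v in q),[105,150,60],[128,255,255],45);print(A,onz(P,A[0],102),tri(P,A[0],PT,(375.1,165.7)))
cv2.imwrite("pics/w5.png",I)
E
```

```text
[ 610.14134406 -107.52616269  225.07786048]
[array([ 564., -241.,    0.]), array([ 547., -204.,  100.]), array([ 530., -168.,  200.])]
[array([ 733., -249.,    0.]), array([ 697., -212.,  100.]), array([ 662., -175.,  200.])]
green [ 709.26017406 -136.4187977    94.        ]
[283.92234258 209.28607496]
(array([278.80412371, 199.7628866 ]), array([261, 185,  44,  38, 776], dtype=int32)) [ 607.41929606 -100.97290388  102.        ] (array([ 607.30386915, -100.65016508,  117.59387979]), np.float64(6.504633055506715))
```

View pics/w5.png

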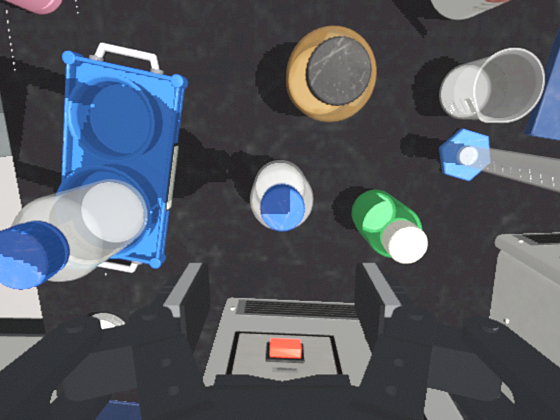

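Clear_large stands in the blue large well. The clear_small cap is at (283,206) as predicted. I'll check the clearance to the instrument before going down.

```bash
python3 - <<'E'
from h import *
P=optics.camera_params("wrist");PS=optics.camera_params("side");PT=optics.camera_params("top")
for uv in [(128,180),(192,150)]: print("side z0",onz(PS,uv,0).round())
for uv in [(235,300),(370,305)]: print("wrist",[onz(P,uv,z).round() for z in (0,100,200,250)])
# side: top-front corners of box (100,30)?,(165,0); top view front face corners
for a,b in [((427,122),(103,30)),((425,203),(128,180)),((497,207),(192,150))]: print(tri(PT,a,PS,b))
print((-P["extrinsics"][:3,:3].T@P["extrinsics"][:3,3]).round())
E
```

```text
side z0 [ 722. -280.    0.]
side z0 [ 542. -278.    0.]
wrist [array([ 558., -244.,    0.]), array([ 572., -189.,  100.]), array([ 586., -133.,  200.]), array([ 592., -105.,  250.])]
wrist [array([ 714., -249.,   -0.]), array([ 685., -192.,  100.]), array([ 657., -135.,  200.]), array([ 643., -106.,  250.])]
(array([ 661.68962781, -147.56072976,  369.86017815]), np.float64(118.87320779315979))
(array([ 639.43019938, -319.77876483,  -90.8629682 ]), np.float64(153.19299616408003))
(array([ 532.10818344, -380.15852809,  -43.67351732]), np.float64(87.13006959590187))
[609. -39. 368.]
```

Emit:
step_arm(
  fingers=[0.72,0.72,0.72,0.72,0.72,0.72],
  translation=[
    [-0.1,0,4],
    [0,0,4],
    [0,0,3],
    [0,0,1.7],
    [0,0,1],
    [0,0,0],
  ],
  rot=[
    [0,0,0],
    [0,0,0],
    [0,0,0],
    [0,0,0],
    [0,0,0],
    [0,0,0],
  ],
)

```text
clock: 16.38
ee_pos: [608.7, -109.1, 89.0]
eef_rot: [2.206, 2.237, 0.0]
force: [0.9, 0.7, 0.3]
width: 61.4
grasp_force: 0.0
```

Emit:
step_arm(
  fingers=[0.72,0,0,0,0,0],
  translation=[
    [0,0.2,0],
    [0,0,0],
    [0,0,0],
    [0,0,0],
    [0,0,0],
    [0,0,0],
  ],
  rot=[
    [0,0,0],
    [0,0,0],
    [0,0,0],
    [0,0,0],
    [0,0,0],
    [0,0,0],
  ],
)

```text
clock: 17.12
ee_pos: [611.5, -109.4, 90.4]
eef_rot: [2.204, 2.236, 0.001]
force: [-1.2, -1.3, 6.0]
width: 33.8
grasp_force: 56.6
```

Emit:
step_arm(
  fingers=[0,0,0,0,0,0,0,0,0,0],
  translation=[
    [0,0,-2],
    [0,0,-3.5],
    [0,0,-3.5],
    [1.6,-4,0],
    [1.6,-4,0],
    [1.6,-4,0],
    [1.2,-2.8,0],
    [0.6,-1,0],
    [0,0,0],
    [0,0,2],
  ],
  rot=[
    [0,0,0],
    [0,0,0],
    [0,0,0],
    [0,0,0],
    [0,0,0],
    [0,0,0],
    [0,0,0],
    [0,0,0],
    [0,0,0],
    [0,0,0],
  ],
)

```text
clock: 18.38
ee_pos: [454.2, -45.9, 161.1]
eef_rot: [2.202, 2.233, 0.004]
force: [0.5, 0.4, -2.8]
width: 33.3
grasp_force: 59.1
```

Emit:
step_arm(
  fingers=[0,0],
  translation=[
    [0,0,0],
    [0,0,0],
  ],
  rot=[
    [0,0,0],
    [0,0,0],
  ],
)

```text
clock: 18.62
ee_pos: [452.5, -45.5, 159.3]
eef_rot: [2.206, 2.236, 0.0]
force: [0.7, -0.3, -1.2]
width: 33.5
grasp_force: 59.1
```

Emit:
step_arm(
  fingers=[0,0,0,0,0,0,0],
  translation=[
    [0.2,0.1,0],
    [0,0,2],
    [0,0,2],
    [0,0,1],
    [0,0,0.4],
    [0,0,0.2],
    [0,0,0],
  ],
  rot=[
    [0,0,0],
    [0,0,0],
    [0,0,0],
    [0,0,0],
    [0,0,0],
    [0,0,0],
    [0,0,0],
  ],
)

```text
clock: 19.5
ee_pos: [453.1, -43.2, 103.3]
eef_rot: [2.205, 2.237, 0.001]
force: [-0.2, -0.3, -1.9]
width: 33.3
grasp_force: 59.3
```

Emit:
step_arm(
  fingers=[0,0,0,0,0],
  translation=[
    [0,0,0.15],
    [0,0,0.1],
    [0,0,0.1],
    [0,0,0],
    [0,0,0],
  ],
  rot=[
    [0,0,0],
    [0,0,0],
    [0,0,0],
    [0,0,0],
    [0,0,0],
  ],
)

```text
clock: 20.12
ee_pos: [453.2, -43.4, 100.4]
eef_rot: [2.205, 2.236, -0.0]
force: [-2.2, 0.7, 5.8]
width: 33.0
grasp_force: 60.8
```

Emit:
step_arm(
  fingers=[0.75,0.75,0.85,0.85,0.85,0.85,0.85,0.85,0.85,0.85],
  translation=[
    [0,0,0],
    [0,0,0],
    [0,0,-2],
    [0,0,-5],
    [0,0,-4.5],
    [0.7,4.4,0],
    [0.7,4.4,0],
    [0.7,4.4,0],
    [0.7,4.4,0],
    [0.3,1.8,0],
  ],
  rot=[
    [0,0,0],
    [0,0,0],
    [0,0,0],
    [0,0,0],
    [0,0,0],
    [0,0,0],
    [0,0,0],
    [0,0,0],
    [0,0,0],
    [0,0,0],
  ],
)

```text
clock: 21.38
ee_pos: [648.0, -8.9, 213.3]
eef_rot: [-2.205, -2.237, 0.0]
force: [-0.0, 0.3, -0.1]
width: 72.9
grasp_force: 0.0
```

```bash
python3 - <<'E'
from h import *
P=optics.camera_params("wrist");print(get_obs()["ee_pos"])
I=optics.capture("wrist")[:,:,::-1].copy()
for z in (132,111):
  q=proj(P,np.array([647.5,-11.5,z]));print(q);cv2.circle(I,tuple(int(v) for v in q),3,(0,255,0),-1)
cv2.imwrite("pics/w6.png",I)
E
```

```text
[648.04753225  -8.91945297 213.31966792]
[281.41197479 227.63689046]
[281.43603814 218.75927201]
```

View pics/w6.png

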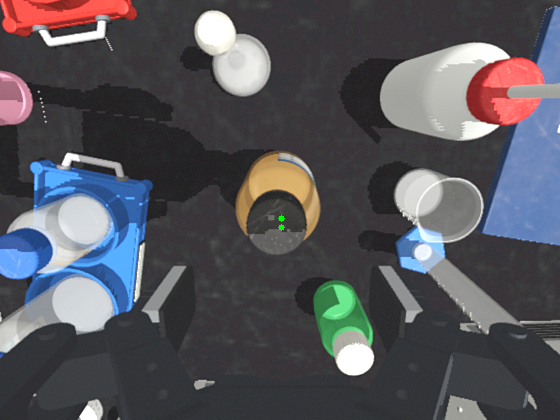

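The amber_large cap is at (277,224), about 3 mm toward −x of the estimate. The fingers' way down is clear.

Emit:
step_arm(
  fingers=[0.85,0.85,0.85,0.85,0.85,0.85],
  translation=[
    [-0.1,0,3],
    [0,0,3],
    [0,0,2],
    [0,0,1.4],
    [0,0,0.7],
    [0,0,0],
  ],
  rot=[
    [0,0,0],
    [0,0,0],
    [0,0,0],
    [0,0,0],
    [0,0,0],
    [0,0,0],
  ],
)

```text
clock: 22.18
ee_pos: [646.4, -10.5, 113.4]
eef_rot: [2.206, 2.237, 0.0]
force: [0.1, 0.3, -0.1]
width: 72.3
grasp_force: 0.0
```

Emit:
step_arm(
  fingers=[0.85,0,0,0,0,0],
  translation=[
    [0,0,0],
    [0,0,0],
    [0,0,0],
    [0,0,0],
    [0,0,0],
    [0,0,0],
  ],
  rot=[
    [0,0,0],
    [0,0,0],
    [0,0,0],
    [0,0,0],
    [0,0,0],
    [0,0,0],
  ],
)

```text
clock: 22.92
ee_pos: [646.6, -10.5, 114.5]
eef_rot: [2.205, 2.237, 0.0]
force: [-2.5, 0.2, 5.7]
width: 39.3
grasp_force: 61.0
```

Emit:
step_arm(
  fingers=[0,0,0,0,0,0,0],
  translation=[
    [0,0,-2],
    [0,0,-4],
    [0,0,-5],
    [0,0,-3.5],
    [0,-4.9,0],
    [0,-4.9,0],
    [0,-4.9,0],
  ],
  rot=[
    [0,0,0],
    [0,0,0],
    [0,0,0],
    [0,0,0],
    [0,0,0],
    [0,0,0],
    [0,0,0],
  ],
)

```text
clock: 23.8
ee_pos: [497.6, -12.4, 258.1]
eef_rot: [-2.205, -2.237, 0.001]
force: [-0.8, -0.9, -3.9]
width: 39.1
grasp_force: 62.2
```

Emit:
step_arm(
  fingers=[0,0,0,0,0,0,0,0,0,0],
  translation=[
    [4,-0.8,0],
    [4,-0.8,0],
    [4,-0.8,0],
    [4,-0.8,0],
    [4,-0.8,0],
    [4,-0.8,0],
    [2.5,-0.7,0],
    [1.5,-0.4,0],
    [0,0,0],
    [0,0,0],
  ],
  rot=[
    [0,0,0],
    [0,0,0],
    [0,0,0],
    [0,0,0],
    [0,0,0],
    [0,0,0],
    [0,0,0],
    [0,0,0],
    [0,0,0],
    [0,0,0],
  ],
)

```text
clock: 25.05
ee_pos: [436.7, 265.9, 258.2]
eef_rot: [2.206, 2.236, -0.001]
force: [0.3, 0.2, -3.9]
width: 39.2
grasp_force: 63.1
```

```bash
python3 - <<'E'
from h import *
P=optics.camera_params("wrist");print(get_obs()["ee_pos"])
I=optics.capture("wrist")[:,:,::-1].copy()
S=optics.capture("side")[:,:,::-1].copy()
cv2.circle(I,tuple(int(v) for v in proj(P,np.array([441,270,38.]))),3,(0,255,0),-1)
cv2.imwrite("pics/w7.png",np.hstack([cv2.resize(I,(460,345)),cv2.resize(S[100:320,230:450],(340,345))]))
E
```

```text
[436.65185943 265.89238367 258.22137317]
```

View pics/w7.png

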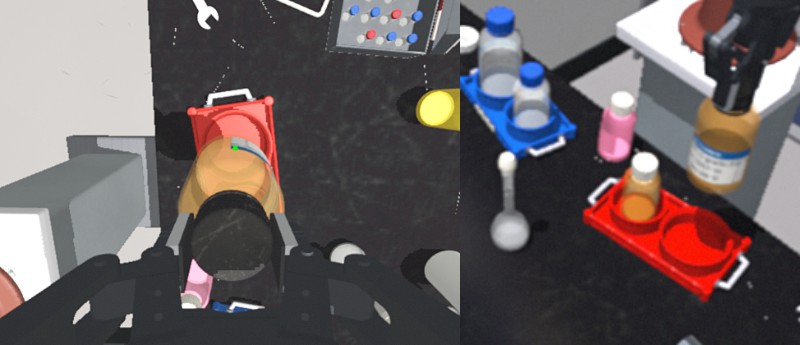

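All three placed bottles stand in their wells and the flask is untouched. Amber_large hangs upright beside the red large well.

Emit:
step_arm(
  fingers=[0,0,0,0,0,0],
  translation=[
    [0.5,0.4,0],
    [0,0,3],
    [0,0,3],
    [0,0,2],
    [0,0,0.8],
    [0,0,0],
  ],
  rot=[
    [0,0,0],
    [0,0,0],
    [0,0,0],
    [0,0,0],
    [0,0,0],
    [0,0,0],
  ],
)

```text
clock: 25.9
ee_pos: [440.5, 271.7, 170.3]
eef_rot: [-2.206, -2.237, 0.0]
force: [-0.1, 1.0, -4.3]
width: 38.9
grasp_force: 63.0
```

Emit:
step_arm(
  fingers=[0,0,0,0,0,0,0],
  translation=[
    [-0.1,0,0.5],
    [0,0,1.5],
    [0,0,1.2],
    [0,0,0.6],
    [0,0,0.3],
    [0,0,0.2],
    [0,0,0],
  ],
  rot=[
    [0,0,0],
    [0,0,0],
    [0,0,0],
    [0,0,0],
    [0,0,0],
    [0,0,0],
    [0,0,0],
  ],
)

```text
clock: 26.78
ee_pos: [440.5, 270.8, 127.5]
eef_rot: [2.206, 2.237, 0.001]
force: [0.5, -0.2, -4.1]
width: 39.1
grasp_force: 63.1
```

Emit:
step_arm(
  fingers=[0,0,0,0,0],
  translation=[
    [0,0,0.15],
    [0,0,0.1],
    [0,0,0.1],
    [0,0,0],
    [0,0,0],
  ],
  rot=[
    [0,0,0],
    [0,0,0],
    [0,0,0],
    [0,0,0],
    [0,0,0],
  ],
)

```text
clock: 27.4
ee_pos: [440.6, 271.0, 124.6]
eef_rot: [2.206, 2.237, 0.001]
force: [-2.9, -0.8, 2.5]
width: 39.2
grasp_force: 64.1
```

Emit:
step_arm(
  fingers=[0.85,0.85,0.85,0.85,0.85,0.85,0.85,0.85,0.85,0.85],
  translation=[
    [0,0,0],
    [0,0,0],
    [0,0,-2],
    [0,0,-5],
    [0,0,-5],
    [5,-2,0],
    [5,-3,0],
    [5,-4,0],
    [5,-4,0],
    [5,-4,0],
  ],
  rot=[
    [0,0,0],
    [0,0,0],
    [0,0,0],
    [0,0,0],
    [0,0,0],
    [0,0,0],
    [0,0,0],
    [0,0,0],
    [0,0,0],
    [0,0,0],
  ],
)

```text
clock: 28.65
ee_pos: [268.7, 516.6, 246.0]
eef_rot: [-2.206, -2.237, -0.005]
force: [0.2, 0.6, -0.6]
width: 72.6
grasp_force: 0.0
```

```bash
python3 - <<'E'
from h import *
PT=optics.camera_params("top");PS=optics.camera_params("side");print(get_obs()["ee_pos"])
T=optics.capture("top")[:,:,::-1].copy();S=optics.capture("side")[:,:,::-1].copy()
hT=cv2.cvtColor(T,cv2.COLOR_BGR2HSV);hS=cv2.cvtColor(S,cv2.COLOR_BGR2HSV)
blue=([105,150,60],[128,255,255]);white=([0,0,150],[180,60,255]);blk=([0,0,0],[180,255,60])
for n,x,y,c,H in [("AL",441,270,blk,142),("AS",453.5,182,white,112),("CL",438.5,-131,blue,156),("CS",453.5,-43.5,blue,118),("FL",614,101.5,white,158)]:
    X=np.array([x,y,H-8.]);a=proj(PT,X);b=proj(PS,X)
    A=blob(hT,tuple(int(v) for v in a),*c,rad=15);B=blob(hS,tuple(int(v) for v in b),*c,rad=14)
    if A and B: print(n,A[0].round(),A[1][4],onz(PT,A[0],H-8).round(1),"side",onz(PS,B[0],H-9).round(1),"tri",tri(PT,A[0],PS,B[0]))
    else: print(n,A,B)
cv2.imwrite("pics/end.png",np.vstack([cv2.resize(T[120:300,130:430],(500,300)),cv2.resize(S[110:310,160:460],(450,300),)[:, :450] if 0 else cv2.resize(S[110:290,160:460],(500,300))]))
E
```

```text
[268.68903638 516.60292807 245.95253621]
AL [172. 248.] 390 [439.7 268.4 134. ] side [446.6 268.4 133. ] tri (array([441.19981634, 267.81254356, 128.39025193]), np.float64(4.221228817924291))
AS [221. 241.] 220 [456.8 184.2 104. ] side [456.4 180.4 103. ] tri (array([457.56306303, 182.97808067, 105.54477137]), np.float64(2.7722763616466395))
CL [395. 254.] 462 [ 439.3 -131.2  148. ] side [ 443.  -129.1  147. ] tri (array([ 439.75568464, -132.86805544,  143.49732659]), np.float64(0.8164481885014904))
CS [342. 246.] 267 [454.3 -41.8 110. ] side [453.3 -43.4 109. ] tri (array([454.35799009, -41.88333421, 110.42797212]), np.float64(0.3778929489330277))
FL [267. 155.] 66 [613.7 101.5 150. ] side [613.2 100.8 149. ] tri (array([613.72470162, 101.48037093, 149.87915198]), np.float64(0.058976846560230584))
```

View pics/end.png

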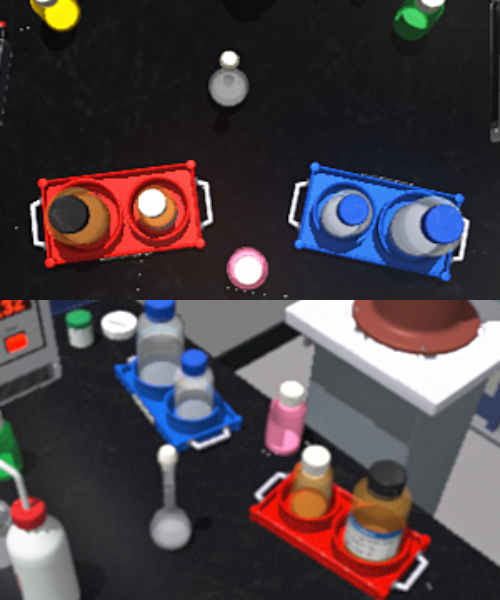

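All four bottles stand upright in the right wells, with caps within a few mm of the well centres. The flask has not moved and the robot is clear.

```bash
python3 -c "
from bench import order
print(order.hand_in())"
```

```text
the job is handed in; nothing more can be done
None
```

I handed the job in at about 29 s. By the last camera check, all four bottles stood upright in their correct wells, each released on the well floor, and the flask had not moved; the hand-in returned no verdict.

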